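# Full-pull trigger check of the serviced spray gun

## Task

The spray gun on the blue tray has just been put back together. Check its two-stage trigger as it lies there: squeeze trigger and handle together, through the soft air stage and past the pressure point, until the trigger is fully home, hold it so for about two seconds, then let go so that it springs back. Keep the gun lying on its tray where it is, do not lift it, and leave the gun on the red tray alone.

Things in the scene. Friction and masses are not known exactly. Their poses are not given: they have to be found in the camera images.
- gun: Gun to check: silvery spray gun, 154x164x34 mm, 0.62 kg, loose, lying on its side on a blue tray (172x180x12 mm); a twin lies on a red one, places vary. Origin: mid-outline, on the tray top (height 12 mm). Barrel along y at x=+41, nozzle to -y. Handle and trigger run side by side to -x from the barrel, 8 to 27 mm above the tray; tray bare beneath where they are squeezed.
- gun_squeeze (a point): Where to squeeze, midway between trigger front and handle back (gun frame [-14, 39, 17] mm). Its y: square across both, from trigger front (-33 mm) to handle back (+33 mm), the way to squeeze (gun's y turned -17 deg about z); x: along both faces to the barrel; z up. About 55 mm across with trigger home. Fingers fit outside both from x -11 to +11; beyond, a pipe stub blocks the trigger side.
- gun_trigger (a joint): Its trigger, rad: 0 free, negative as squeezed to the handle (its face moves 12 mm where squeezed). First stage to about -0.11 at 2 to 4 N; there it meets a brass valve pin, the pressure point, and needs 8 N; second stage to the stop at -0.244 (home) at 11 N. A grip of 15 to 25 N takes it home. Springs back to 0 when let go.
- spare_gun: The other gun, the same in all ways, on the red tray; origin and axes likewise. Leave it alone.

How it is judged:
By the outcome, as a careful person would: the job done as asked, in the order asked, and still so for the second after the job is handed in, with the robot touching nothing.
It also fails if it takes over 35 s, if anything falls off the work surface, if the arm or the gripper's body presses on something with over 40 N, if the wrist force passes 120 N, or if a joint passes its speed limit or range.

## Robot

A 6-joint arm with a two-finger parallel gripper is mounted at the origin on a cart in front of the work surface, level with it; the furniture and walls round the work are solid. World frame = base frame: x ahead of the robot, y to its left, z up, the work surface at z = 0. Lengths are in mm, angles in degrees, forces in N, time in s.
With the tool pointing down it reaches from about 300 to 850 mm from the base axis. Payload 4.2 kg.
Tool frame: the origin (TCP) lies on the centre line of the jaws, within the pads' length; the fingertips stand 11 mm ahead of it and the grasp point (between the pads) lies 8 mm behind it; z points along the fingers, y is the line along which they close (so a half turn about z gives the same grasp; the last joint's range is limited). The gripper opens to 91 mm and grips with 3 to 60 N. Pads are 32 mm wide; open, the fingers measure 118 mm over their backs; the gripper's body (76 mm by 178 mm) begins 60 mm behind the grasp point.
Start: joints at [73.109, 18.312, 89.639, -0, 72.044, -1.146], TCP at [156.031, 553.442, 204.576] pointing down, gripper open.
Joint ranges: [-177.97, 177.97], [-48.28, 115.42], [12.27, 149.76], [-77.06, 257.06], [2.81, 150.46], [-146.56, 146.56]. Speed limits (degrees/s): [147.25, 147.25, 180, 180, 180, 180].

## Interface

Orientations are given as [roll, pitch, yaw] about the fixed x, y, z axes, in that order (R = Rz(yaw) Ry(pitch) Rx(roll)).
In Python, from workcell import env, grab_frame, camera_model, models gives the robot as it stands.
- The arm moves only by the shell command python3 -m crank 'ROWS' [FORCE]. ROWS is text: rows parted by semicolons, each of 7 numbers parted by spaces: the closure, from -1 (fully open) to 1 (shut), so that 0 is half open, then the shift along the tool's x, y, z in mm, then the turn, a rotation vector about the tool's x, y, z in degrees. A call has 1 to 10 rows; each row shifts and turns the commanded pose from where the row before left it, along the tool's axes as they then stand; what a row does not reach is not made up. A row lasts 1/8 s, in which the tool goes at most 62.5 mm and 10.7 degrees, less where a joint would pass 70% of its speed; a pose out of reach is approached as far as the arm can. A call is refused whole if a number of a shift passes 62.5 or a number of a turn 10.7, either way. A call with a gripper value outside its range is refused whole. The fingers move at their own pace and stop on an object; FORCE is the grip in N (left out, the last holds). Time passes only in rows, so rows that do not move let the fingers close. It gives the time, the measured TCP pose, the force, the opening and the grip force at its end, in the units of the state.
- env.state(): the state, without advancing time (a new reading comes with each control period).
- grab_frame(name): name is "scene" or "side" or "wrist"; returns the picture (480x640x3 uint8, blue, green, red); there is no depth.
- camera_model(name): a dict with "K" (3x3 intrinsics, pixels), "k1" (the pictures are not rectified: a ray, as slopes to the right and down, at radius r is drawn at 1 + k1 r^2 times it, then the intrinsics apply), "R" (3x3) and "t" (3): a world point X has camera coordinates R X + t; the wrist camera has in their place "mount" (4x4, takes a point from camera to tool coordinates, whose origin is the TCP and whose axes are the flange's). Camera axes: x right, y down, z forward; pixel columns grow to the right and rows downward; lengths in mm; the calibration is good to about 2 mm. A picture is of the moment at which its call begins: read the wrist's pose just before it. camera_model takes no time and is no camera call.
- env.job_done(): hands the job in; it is judged then, once.
Trained networks look in the newest picture that a camera, given by its name, has taken for a name from the list of things; names that differ only in an ending like _2 or _b are one class to them, and where a whole thing is asked for, a point or a joint stands for the part that bears it (a point fixed in the world has none). Each returns a list of dicts, best first, with "p" (0 to 1); they miss things now and then, are a little off and sometimes report something else, mostly with a low value. They report only what shows in the picture. A call takes as long as a camera call.
- models.search_frame(name, camera): "point" ([x, y, z] in mm, in world coordinates, good to about 4 mm: the middle of the surface that is visible of it).
The state is a dict: "time_s": time; "qpos": joint angles; "qvel": joint speeds; "effort": joint torques, N m; "ee_pos": TCP position; "ee_rot": TCP orientation; "force": force on the tool from outside, world axes, zero at the start; "torque": the same for the moment, N m; "gripper_width": finger opening in mm; "gripper_force": force on a finger pad.
Only numpy, scipy, OpenCV 4.12 (cv2) and the standard library are available. Lean on these libraries where they do the work, as an engineer would, in place of code of your own. Each camera call takes 0.05 s, during which the arm holds its last target. There are 200 camera calls.

## Working session

There is one attempt and no reset: what is moved stays moved. The work goes in short steps, Python scripts to look and compute and a shell command to move; the robot and the scene stay as the last step left them, time stands still between calls to the robot, and variables do not carry over. Pictures are saved under pics/ and viewed, at most 10 in all, crops included, and the job is handed in when it is done.

```bash
mkdir -p pics
python3 - <<'E'
from workcell import env, grab_frame, camera_model, models
import cv2
for c in ("scene","wrist"):
    im=grab_frame(c); cv2.imwrite(f"pics/{c}0.png",im)
    for n in ("gun","gun_squeeze","gun_trigger"):
        print(c,n,[(r['p'],[round(v) for v in r['point']]) for r in models.search_frame(n,c)])
s=env.state();print(s['ee_pos'],s['ee_rot'],s['time_s'],s['gripper_width'])
E
```

```text
scene gun [(0.65, [480, 255, 33])]
scene gun_squeeze [(0.68, [484, 253, 35])]
scene gun_trigger [(0.56, [454, 252, 32])]
wrist gun []
wrist gun_squeeze []
wrist gun_trigger []
[156.0129393  553.36330156 204.45627079] [-1.79989441e+02 -8.59472976e-04  1.64252706e+02] 0.4 91.29354777141319
```

View pics/scene0.png

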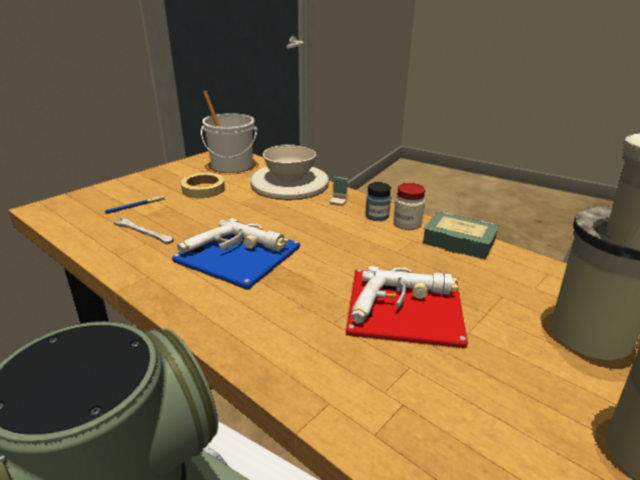

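View pics/wrist0.png

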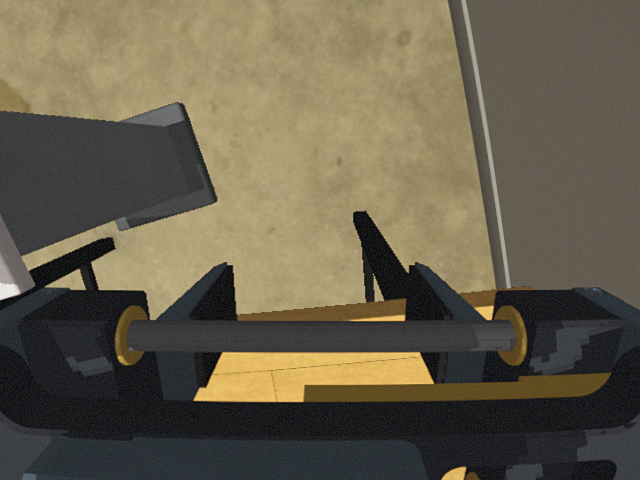

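The scene picture shows the blue tray around (237,252) and the red one around (405,305), each with a gun. The wrist camera sees only floor. I'll locate both trays by colour.

```bash
cat > h.py <<'E'
import numpy as np, cv2
from scipy.spatial.transform import Rotation as Ro
from workcell import env, grab_frame, camera_model, models
def cam(name,s=None):
    m=camera_model(name); K=np.array(m['K']); d=np.array([m['k1'],0,0,0.])
    if 'R' in m and name!='wrist': return K,d,np.array(m['R']),np.array(m['t'])
    T=np.eye(4); T[:3,:3]=Ro.from_euler('xyz',s['ee_rot'],degrees=True).as_matrix(); T[:3,3]=s['ee_pos']
    C=np.linalg.inv(T@np.array(m['mount'])); return K,d,C[:3,:3],C[:3,3]
def proj(P,c):
    K,d,R,t=c; return cv2.projectPoints(np.array(P,float).reshape(-1,3),cv2.Rodrigues(R)[0],t,K,d)[0][:,0]
def back(px,z,c):
    K,d,R,t=c; n=cv2.undistortPoints(np.array(px,float).reshape(-1,1,2),K,d)[:,0]
    r=np.c_[n,np.ones(len(n))]@R; o=-R.T@t
    return o+r*((z-o[2])/r[:,2])[:,None]
def tray(im,c,z,red=False):
    b,g,r=[im[...,i].astype(int) for i in range(3)]
    m=((r>120)&(g<60)&(b<60)) if red else ((b>100)&(r<60)&(b-g>50))
    n,l,st,_=cv2.connectedComponentsWithStats(m.astype(np.uint8)); k=1+st[1:,4].argmax()
    h=cv2.convexHull(np.argwhere(l==k)[:,::-1].astype(np.int32))[:,0]
    W=back(h,z,c)[:,:2]; return cv2.minAreaRect(W.astype(np.float32)),h
E
python3 - <<'E'
from h import *
c=cam('scene'); im=cv2.imread('pics/scene0.png')
print(proj([[480,255,33],[454,252,32]],c))
for r in (False,True): print(tray(im,c,10,r)[0])
E
```

```text
[[239.12484273 234.39353102]
 [231.43408027 240.86803082]]
((459.81085205078125, 244.09963989257812), (170.99887084960938, 178.20150756835938), 1.8012064695358276)
((477.8932800292969, -94.50146484375), (168.6824951171875, 177.29464721679688), 23.453527450561523)
```

Run:
```python
from h import *
s=env.state(); print(np.round(camera_model('wrist')['mount'],2))
R=Ro.from_euler('xyz',s['ee_rot'],degrees=True).as_matrix()
for p in ([430,225,220],): print(R.T@(np.array(p)-s['ee_pos']))
print(proj([[430,225,10]],cam('wrist',{'ee_pos':np.array([430,225,220]),'ee_rot':s['ee_rot']})), proj(s['ee_pos']+[[0,0,-190]],cam('wrist',s)))
```

```text
[[  -0.     -0.96   -0.27   76.97]
 [   1.     -0.      0.     -0.99]
 [  -0.     -0.27    0.96 -179.78]
 [   0.      0.      0.      1.  ]]
[-352.81971834 -241.68333036  -15.50448104]
[[321.31228814 213.62314265]] [[321.35903337 217.21237221]]
```

```bash
python3 -m crank '-1 -38 -22 -3 0 0 0;-1 -38 -22 -3 0 0 0;-1 -38 -22 -3 0 0 0;-1 -38 -22 -3 0 0 0;-1 -38 -22 -3 0 0 0;-1 -38 -22 -3 0 0 0;-1 -38 -22 -3 0 0 0;-1 -38 -22 -3 0 0 0;-1 -38 -22 -3 0 0 0;-1 -34 -17 0 0 0 0' 20
python3 - <<'E'
from h import *
s=env.state(); im=grab_frame('wrist'); cv2.imwrite("pics/w1.png",im); c=cam('wrist',s)
for n in ("gun","gun_squeeze","gun_trigger"):
    for r in models.search_frame(n,'wrist'): print(n,r['p'],np.round(r['point']),proj([r['point']],c)[0].round())
print(s['ee_pos'],s['ee_rot'],tray(im,c,12)[0])
E
```

```text
time_s: 1.65
ee_pos: [460.7, 243.3, 232.0]
ee_rot: [180.0, 0.0, 164.2]
force: [-0.1, 1.1, -0.3]
gripper_width: 91.3
gripper_force: 0.0
gun_squeeze 0.62 [490. 285.  41.] [365. 232.]
gun_trigger 0.64 [457. 253.  36.] [329. 210.]
[460.66102734 243.26889569 231.99352392] [1.79956873e+02 3.95697072e-02 1.64219692e+02] ((412.6552734375, 227.69720458984375), (70.56376647949219, 112.1958236694336), 1.3443231582641602)
```

View pics/w1.png

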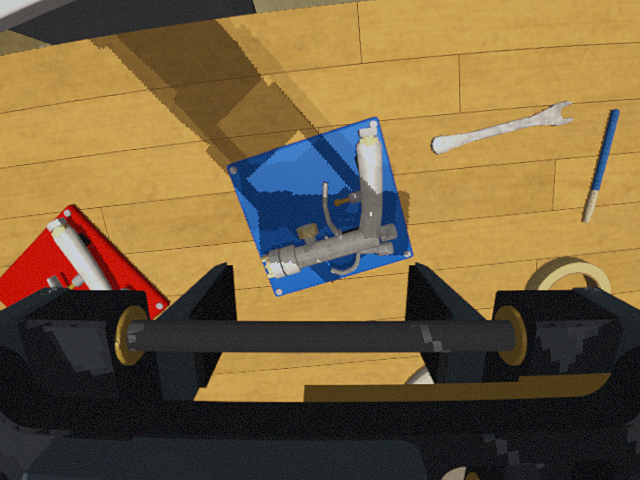

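The wrist picture shows the blue tray with corners (376,118), (230,168), (278,295) and (411,256). The nozzle is at about (268,265), the handle end at (370,130) and the trigger runs (335,240) to (325,185). I'll overlay the predicted gun frame on it.

```bash
cat >> h.py <<'E'
def gun(o,yaw,P):
    a=np.deg2rad(yaw); R=np.array([[np.cos(a),-np.sin(a)],[np.sin(a),np.cos(a)]])
    P=np.array(P,float); return np.c_[P[:,:2]@R.T+o,P[:,2]+12]
SQ=[[-14,39,17]]+[[-14+l*np.cos(-.2967)-m*np.sin(-.2967),39+l*np.sin(-.2967)+m*np.cos(-.2967),z] for l,m,z in ((0,-33,17),(0,33,17),(0,-33,27),(0,33,27))]
OUT=[[77,-82,0],[77,82,0],[-77,82,0],[-77,-82,0]]
def overlay(im,c,o,yaw,name,box,f):
    x0,y0,x1,y1=box; v=cv2.resize(im[y0:y1,x0:x1],None,fx=f,fy=f,interpolation=cv2.INTER_CUBIC)
    q=lambda P:((proj(gun(o,yaw,P),c)-[x0,y0]+.5)*f).astype(int)
    for i,p in enumerate(q(SQ)): cv2.circle(v,tuple(map(int,p)),4,[(0,255,255),(0,0,255),(0,0,255),(0,255,0),(0,255,0)][i],1)
    cv2.polylines(v,[q(OUT).astype(np.int32)],True,(255,0,255)); cv2.line(v,*[tuple(map(int,p)) for p in q([[41,-82,17],[41,82,17]])],(0,255,255))
    cv2.imwrite(name,v)
E
python3 - <<'E'
from h import *
s=env.state(); im=cv2.imread('pics/w1.png'); c=cam('wrist',s)
C=back([(376,118),(230,168),(278,295),(411,256)],12,c)[:,:2]
print(C,np.linalg.norm(C-np.roll(C,-1,0),axis=1))
o=C.mean(0); y=(C[0]+C[3]-C[1]-C[2]); yaw=np.degrees(np.arctan2(-y[0],y[1])); print(o,yaw)
overlay(im,c,o,yaw,'pics/o1.png',(210,100,430,310),2.8)
E
```

```text
[[375.33504971 330.32450831]
 [382.35338752 158.93368852]
 [545.57779584 163.75356172]
 [540.95582664 334.04555308]] [171.53445769 163.29555613 170.35470326 165.6625725 ]
[461.05551493 246.76432791] 1.9511740270238542
```

View pics/o1.png

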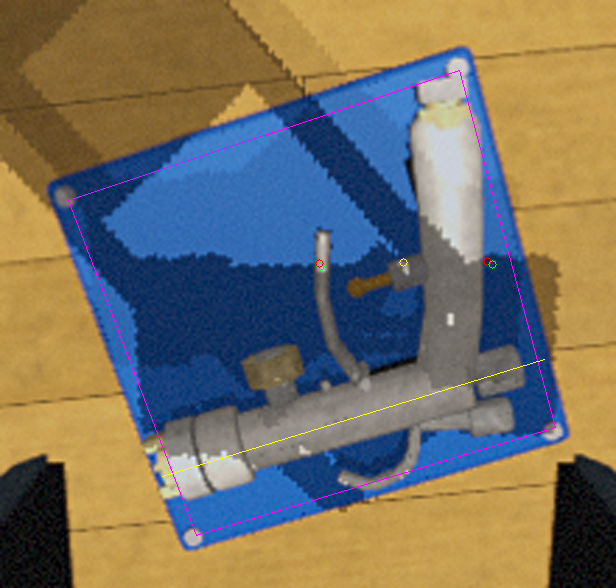

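The overlay fits: the handle's back edge and the trigger's front edge lie about 4 px (under 2 mm) left of the prediction, and the yaw agrees. The tool's y is already square across both parts. Next, the distance to go.

Run:
```python
from h import *
s=env.state(); R=Ro.from_euler('xyz',s['ee_rot'],degrees=True).as_matrix()
p=gun(np.array([461.1,246.8]),1.95,SQ)[0]; p[2]=27; print(p, R.T@(p-s['ee_pos']))
```

```text
[445.7810407  285.30103227  27.        ] [ 24.32458418  35.71296313 204.43343315]
```

```bash
python3 -m crank '-1 8 11 30 0 0 0;-1 8 11 35 0 0 0;-1 9 12 35 0 0 0;-1 0 0 20 0 0 0;-1 0 0 0 0 0 0' 20
python3 - <<'E'
from h import *
s=env.state(); im=grab_frame('wrist'); c=cam('wrist',s)
overlay(im,c,np.array([461.1,246.8]),1.95,'pics/o2.png',(160,60,480,300),2.4)
print(s['ee_pos'])
E
```

```text
time_s: 2.48
ee_pos: [442.7, 284.4, 110.2]
ee_rot: [-179.9, -0.2, 164.4]
force: [-1.2, 0.3, 0.9]
gripper_width: 91.1
gripper_force: 0.0
[442.69639556 284.3524914  110.23689634]
```

View pics/o2.png

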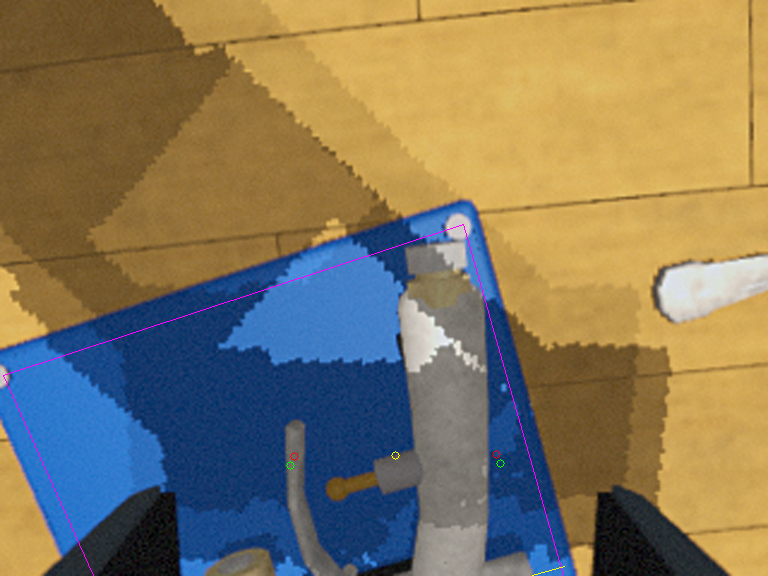

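The closer picture shows the trigger's front edge at (285,456) and the handle's back edge at (487,456). The centre is therefore about 3 mm left of the prediction, so I'll correct for that and descend.

```bash
python3 -m crank '-1 -2 -1.2 25 0 0 0;-1 0 0 25 0 0 0;-1 0 0 20 0 0 0;-1 0 0 12 0 0 0;-1 0 0 0 0 0 0;-0.6 0 0 0 0 0 0;-0.5 0 0 0 0 0 0;-0.5 0 0 0 0 0 0' 20
python3 - <<'E'
from h import *
s=env.state(); im=grab_frame('wrist'); c=cam('wrist',s)
overlay(im,c,np.array([461.1,246.8]),1.95,'pics/o3.png',(160,140,480,380),2.4)
print(s['ee_pos'],s['gripper_width'])
E
```

```text
time_s: 3.52
ee_pos: [446.6, 282.5, 30.1]
ee_rot: [180.0, 0.0, 164.3]
force: [0.3, 0.6, -0.5]
gripper_width: 68.7
gripper_force: 0.0
[446.64473682 282.47948903  30.0709126 ] 68.65092012553598
```

View pics/o3.png

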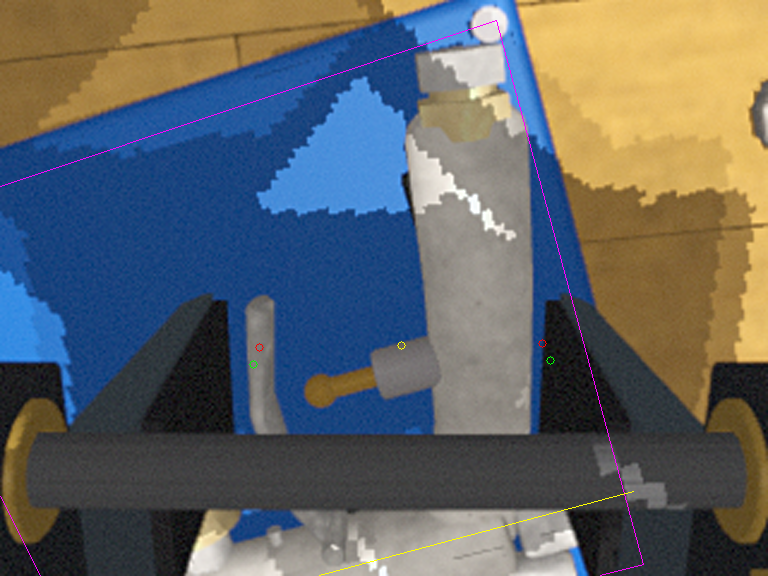

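The fingers straddle trigger (246,350) and handle (533,350) with small, nearly even gaps. I'll lower 3 mm, then close gradually. The tool follows towards the handle so that the gun itself is not pushed.

```bash
python3 -m crank '-0.5 0 0 3 0 0 0;-0.46 0 0 0 0 0 0;-0.42 0 1 0 0 0 0;-0.37 0 1.2 0 0 0 0;-0.32 0 1.2 0 0 0 0;-0.27 0 1.2 0 0 0 0;-0.22 0 1.2 0 0 0 0;-0.15 0 0 0 0 0 0;0 0 0 0 0 0 0;0 0 0 0 0 0 0' 20
python3 - <<'E'
from h import *
s=env.state(); im=grab_frame('wrist'); c=cam('wrist',s)
overlay(im,c,np.array([461.1,246.8]),1.95,'pics/o4.png',(160,140,480,380),2.4)
print(s['ee_pos'],s['gripper_width'],s['gripper_force'])
E
```

```text
time_s: 4.82
ee_pos: [449.9, 289.3, 27.5]
ee_rot: [179.8, 0.2, 164.3]
force: [-1.3, 0.2, 1.9]
gripper_width: 45.5
gripper_force: 1.1
[449.87053022 289.31655497  27.47230202] 45.455382858249585 1.1452636658214033
```

View pics/o4.png

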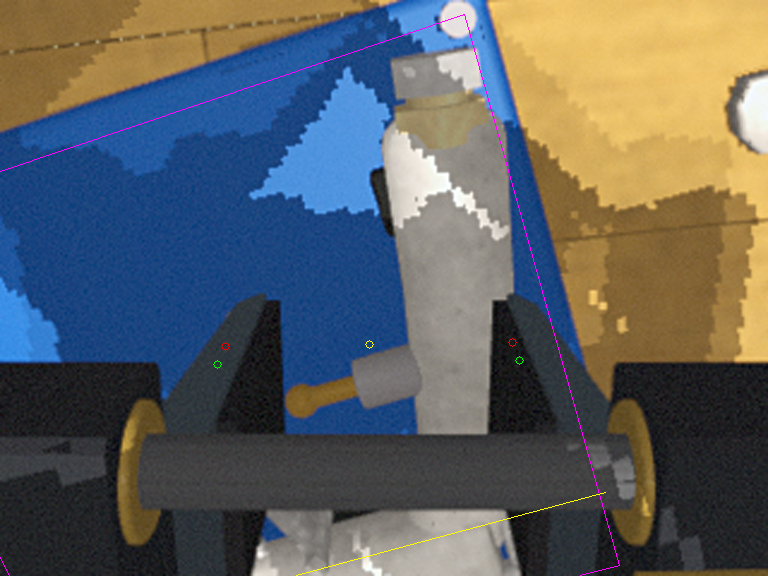

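The fingers went to 45.5 mm at only 1 N and the trigger is hidden under the left finger, so the squeeze did not take. I'll check where the finger geometry should appear and how high the fingers really are.

Run:
```python
from h import *
s=env.state(); c=cam('wrist',s); R=Ro.from_euler('xyz',s['ee_rot'],degrees=True).as_matrix()
for x in (16,-16):
  for z in (11,0,-8,-24,-40):
    print(x,z,((proj((R@np.array([[x,-22.7,z],[x,22.7,z]]).T).T+s['ee_pos'],c)-[160,140])*2.4).round())
im=grab_frame('side'); cv2.imwrite('pics/side.png',im)
k=cam('side'); u=proj([s['ee_pos']],k)[0]; print(u)
x,y=[int(np.clip(v,h,w-h)) for v,h,w in zip(u,(100,75),(640,480))]
cv2.imwrite('pics/side1.png',cv2.resize(im[y-75:y+75,x-100:x+100],None,fx=4,fy=4,interpolation=cv2.INTER_CUBIC))
```

```text
16 11 [[295. 272.]
 [484. 272.]]
16 0 [[289. 287.]
 [489. 287.]]
16 -8 [[285. 299.]
 [494. 299.]]
16 -24 [[276. 326.]
 [504. 326.]]
16 -40 [[265. 358.]
 [516. 358.]]
-16 11 [[299. 394.]
 [480. 394.]]
-16 0 [[294. 415.]
 [485. 414.]]
-16 -8 [[290. 431.]
 [489. 431.]]
-16 -24 [[282. 468.]
 [498. 468.]]
-16 -40 [[273. 511.]
 [508. 511.]]
[312.20273017 364.98116863]
```

View pics/side1.png

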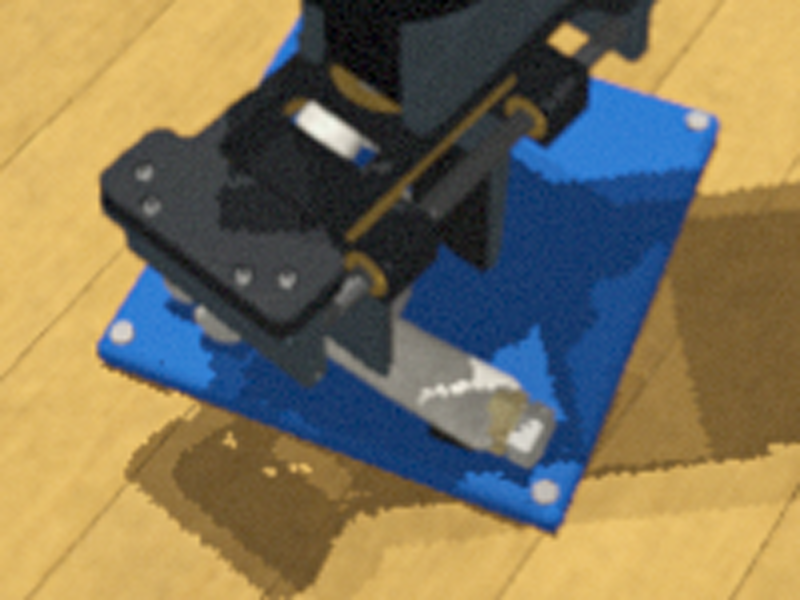

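Run:
```python
from h import *
s=env.state(); k=cam('side'); R=Ro.from_euler('xyz',s['ee_rot'],degrees=True).as_matrix()
u=proj([s['ee_pos']],k)[0]; o=np.array([int(u[0])-100,int(u[1])-75])
o[1]=min(o[1],480-150)
for z in (11,0,-8,-16):
  print(z,((proj((R@np.array([[x,y,z] for y in (-37,-22.7,22.7,37) for x in (-16,16)]).T).T+s['ee_pos'],k)-o)*4).round().tolist())
print(s['force'],s['torque'],s['gripper_force'],s['gripper_width'])
print(((proj(gun(np.array([460,244.]),1.95,[[-86,90,0],[-86,-90,0],[86,90,0]]),k)-o)*4).round().tolist())
```

```text
11 [[435.0, 229.0], [505.0, 277.0], [409.0, 254.0], [479.0, 304.0], [322.0, 340.0], [393.0, 393.0], [294.0, 368.0], [365.0, 423.0]]
0 [[435.0, 210.0], [506.0, 259.0], [409.0, 236.0], [479.0, 286.0], [321.0, 322.0], [393.0, 376.0], [292.0, 350.0], [364.0, 405.0]]
-8 [[435.0, 197.0], [506.0, 246.0], [408.0, 222.0], [480.0, 273.0], [320.0, 309.0], [392.0, 362.0], [291.0, 337.0], [363.0, 392.0]]
-16 [[435.0, 183.0], [507.0, 232.0], [408.0, 209.0], [480.0, 259.0], [319.0, 295.0], [392.0, 349.0], [290.0, 323.0], [363.0, 379.0]]
[0.43776894 1.55548442 4.22025006] [ 0.27874804  0.00352618 -0.02458039] 2.015172145329416 45.06709319413778
[[569.0, 519.0], [730.0, 108.0], [98.0, 342.0]]
```

The side view agrees with the wrist view: the fingertips are riding on top of the handle, roughly 15–20 mm higher than the tool data says. I'll lift slightly, open, recentre and look.

```bash
python3 -m crank '0 0 0 -6 0 0 0;0 0 0 -4 0 0 0;-0.8 0 -3 0 0 0 0;-0.8 0 -3 0 0 0 0;-0.8 0 0 0 0 0 0;-0.8 0 0 0 0 0 0' 20
python3 - <<'E'
from h import *
s=env.state(); im=grab_frame('wrist'); c=cam('wrist',s); R=Ro.from_euler('xyz',s['ee_rot'],degrees=True).as_matrix()
w=s['gripper_width']/2; print(w*2,s['ee_pos'],s['force'])
v=cv2.resize(im[140:380,160:480],None,fx=2.4,fy=2.4,interpolation=cv2.INTER_CUBIC)
for z,col in ((11,(0,0,255)),(-8,(0,255,0)),(-24,(255,0,255))):
  for x in (-16,16):
    for y in (-w,w):
      p=((proj([R@[x,y,z]+s['ee_pos']],c)[0]-[160,140]+.5)*2.4).astype(int); cv2.circle(v,tuple(map(int,p)),4,col,1)
cv2.imwrite('pics/o5.png',v)
E
```

```text
time_s: 5.68
ee_pos: [446.3, 282.0, 36.5]
ee_rot: [180.0, -0.0, 164.2]
force: [-0.3, 0.2, -0.4]
gripper_width: 81.0
gripper_force: 0.0
81.00746914740222 [446.28985814 282.02410586  36.45961315] [-0.26188845  0.16570744 -0.40486203]
```

View pics/o5.png

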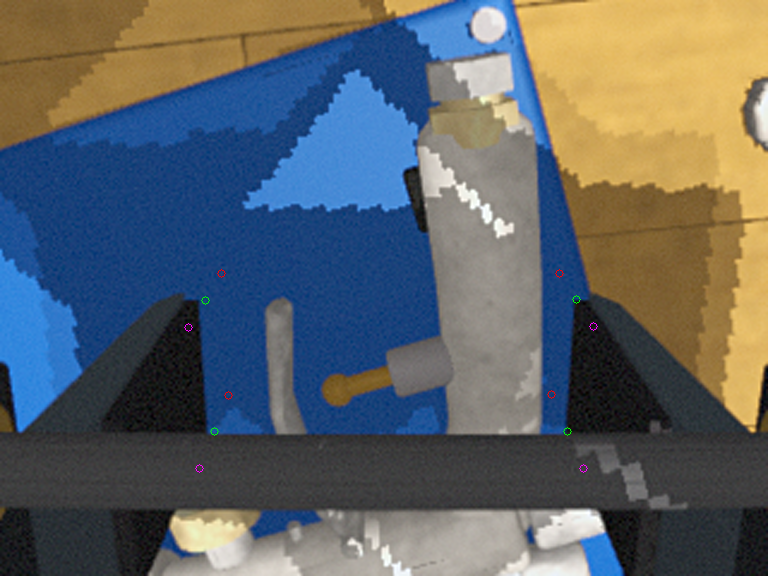

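The fingertips show at (203,300) and (575,300), which matches about 9 mm behind the TCP instead of 11 mm ahead, so the tips really stand about 20 mm higher. The gun was dragged about 3 mm towards its handle side. I'll descend to TCP z ≈ 8 with force checks.

```bash
python3 -m crank '-0.95 0 1 0 0 0 0;-0.95 0 0 10 0 0 0;-0.95 0 0 8 0 0 0;-0.95 0 0 3 0 0 0;-0.95 0 0 0 0 0 0' 20; python3 -m crank '-0.95 0 0 3 0 0 0;-0.95 0 0 2 0 0 0;-0.95 0 0 0 0 0 0'
python3 - <<'E'
from h import *
s=env.state(); im=grab_frame('wrist'); print(s['ee_pos'],s['force'])
a=cv2.resize(im[140:340,160:480],None,fx=2,fy=2)
k=grab_frame('side'); b=cv2.resize(k[300:440,200:424],None,fx=2,fy=2); b=cv2.copyMakeBorder(b,0,0,0,640-b.shape[1],0)
cv2.imwrite('pics/o6.png',cv2.resize(np.vstack([a,b]),None,fx=.88,fy=.88))
E
```

```text
time_s: 6.35
ee_pos: [446.3, 282.9, 15.1]
ee_rot: [-180.0, -0.0, 164.3]
force: [-0.0, -0.5, -0.5]
gripper_width: 88.8
gripper_force: 0.0
time_s: 6.72
ee_pos: [446.5, 283.0, 10.5]
ee_rot: [-180.0, -0.0, 164.3]
force: [0.2, 0.3, -0.8]
gripper_width: 88.8
gripper_force: 0.0
[446.48306144 283.04173719  10.47109777] [ 0.16592608  0.27971042 -0.84619512]
```

View pics/o6.png

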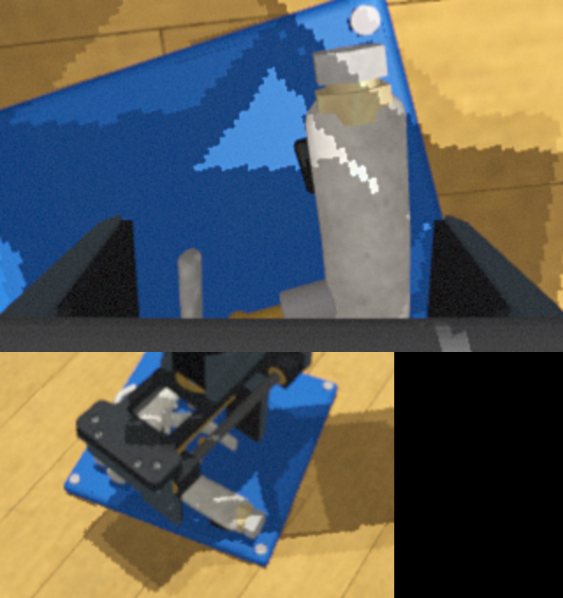

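Both fingers are now beside the parts with no contact (the trigger end is at (190,255), the handle between 310 and 410). I'll go 2.5 mm lower, 3 mm towards the barrel, then close with the tool following.

```bash
python3 -m crank '-0.7 -3 0 2.5 0 0 0;-0.54 0 1 0 0 0 0;-0.45 0 0.5 0 0 0 0;-0.36 0 1 0 0 0 0;-0.30 0 1.5 0 0 0 0;-0.21 0 1.5 0 0 0 0;-0.1 0 0 0 0 0 0;0 0 0 0 0 0 0;0.2 0 0 0 0 0 0;0.2 0 0 0 0 0 0' 20
python3 - <<'E'
from h import *
s=env.state(); im=grab_frame('wrist'); print(s['ee_pos'],s['force'],s['gripper_width'],s['gripper_force'])
cv2.imwrite('pics/o7.png',cv2.resize(im[140:380,160:480],None,fx=2,fy=2))
E
```

```text
time_s: 8.07
ee_pos: [450.3, 287.3, 7.9]
ee_rot: [-180.0, -0.1, 164.2]
force: [-5.3, 0.0, 2.0]
gripper_width: 53.8
gripper_force: 20.0
[450.2587672  287.29746959   7.93836455] [-5.3264646   0.04921794  1.99399487] 53.77150903417457 20.023888734576758
```

View pics/o7.png

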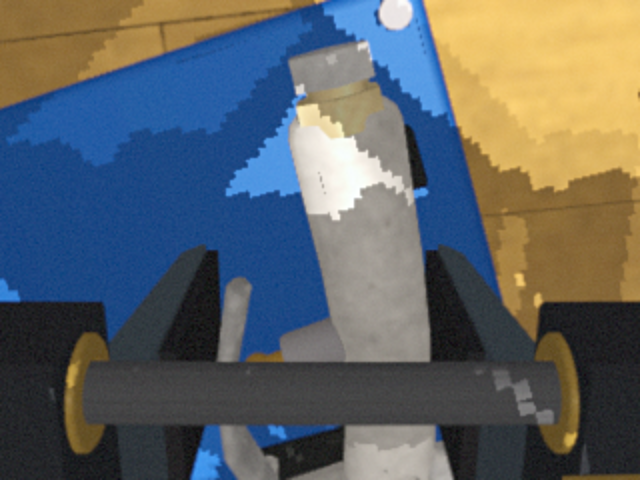

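The grip is at 20 N and 53.8 mm, about the stated home width, and in the picture the trigger is drawn against the valve with the handle leaning a few degrees. I've used up my picture allowance, so from here I'll check by numbers only. Holding on.

```bash
python3 -m crank '0.2 0 0 0 0 0 0;0.2 0 0 0 0 0 0;0.2 0 0 0 0 0 0;0.2 0 0 0 0 0 0;0.2 0 0 0 0 0 0;0.2 0 0 0 0 0 0;0.2 0 0 0 0 0 0;0.2 0 0 0 0 0 0' 22; python3 -m crank '0.2 0 0 0 0 0 0;0.2 0 0 0 0 0 0;0.2 0 0 0 0 0 0;0.2 0 0 0 0 0 0;0.2 0 0 0 0 0 0;0.2 0 0 0 0 0 0'
```

```text
time_s: 9.12
ee_pos: [450.3, 287.3, 7.9]
ee_rot: [-180.0, -0.1, 164.2]
force: [-5.6, 0.6, 3.1]
gripper_width: 53.8
gripper_force: 22.0
time_s: 9.88
ee_pos: [450.3, 287.3, 8.0]
ee_rot: [-180.0, -0.1, 164.2]
force: [-5.0, 0.4, 2.0]
gripper_width: 53.6
gripper_force: 22.0
```

```bash
python3 -m crank '-0.3 0 -1.5 0 0 0 0;-0.4 0 -2 0 0 0 0;-0.55 0 -2 0 0 0 0;-0.75 0 0 0 0 0 0;-0.95 0 0 0 0 0 0;-0.95 0 0 0 0 0 0;-0.95 0 0 -8 0 0 0;-0.95 0 0 -20 0 0 0;-0.95 0 0 -28 0 0 0;-0.95 0 0 0 0 0 0'; python3 -m crank '-1 -4 -7 -40 0 0 0;-1 -6 -9 -45 0 0 0;-1 -6 -9 -45 0 0 0;-1 -6 -9 -38 0 0 0;-1 0 0 0 0 0 0;-1 0 0 0 0 0 0'
python3 - <<'E'
from h import *
s=env.state(); im=grab_frame('wrist'); cv2.imwrite('pics/w2.png',im); print(s['ee_pos'],s['ee_rot'],s['force'])
a=cv2.imread('pics/w1.png'); c=cam('wrist',s); c1=cam('wrist',{'ee_pos':np.array([460.66,243.27,231.99]),'ee_rot':[179.957,.04,164.22]})
# gun mask in tray area: low saturation, rectified to world z=29 at 0.5 mm/px
def rect(im,c):
    g=np.array([[x,y,29.] for y in np.arange(130,360,.5) for x in np.arange(350,570,.5)]); p=proj(g,c).astype(np.float32).reshape(460,440,2)
    return cv2.remap(im,p[...,0],p[...,1],cv2.INTER_LINEAR)
for n,(i,k) in {'before':(a,c1),'after':(im,c)}.items():
    r=rect(i,k); b=r.astype(int); m=(np.abs(b[...,0]-b[...,2])<25)&(b.sum(2)>150)
    nn,l,st,ce=cv2.connectedComponentsWithStats(cv2.morphologyEx(m.astype(np.uint8),cv2.MORPH_OPEN,np.ones((3,3))))
    j=1+st[1:,4].argmax(); pts=np.argwhere(l==j)[:,::-1]*.5+[350,130]
    h=pts[(pts[:,0]<440)&(pts[:,1]>270)]; ba=pts[pts[:,0]>475]
    for q,t in ((h,'handle'),(ba,'barrel')):
        f=cv2.fitLine(q.astype(np.float32),cv2.DIST_HUBER,0,.1,.1).ravel(); print(n,t,len(q),q.mean(0).round(1),np.degrees(np.arctan2(f[1],f[0])).round(1),q.min(0),q.max(0))
    bl=((b[...,0]-b[...,2])>40); q=np.argwhere(bl)[:,::-1]*.5+[350,130]; print('blue',q.mean(0).round(1),len(q),np.percentile(q,[.5,99.5],axis=0).round(1).tolist())
for n in ("gun","gun_trigger"):
    for r in models.search_frame(n,'wrist'): print(n,r['p'],np.round(r['point']))
E
```

```text
time_s: 11.12
ee_pos: [451.0, 283.3, 66.4]
ee_rot: [179.8, 0.2, 164.3]
force: [0.2, -0.4, 0.6]
gripper_width: 89.1
gripper_force: 0.0
time_s: 11.88
ee_pos: [460.6, 243.3, 230.6]
ee_rot: [-179.9, -0.1, 164.2]
force: [0.2, -0.1, -0.2]
gripper_width: 91.0
gripper_force: 0.0
[460.61502035 243.26407531 230.59851461] [-1.79915072e+02 -1.11986388e-01  1.64249264e+02] [ 0.17070438 -0.14368313 -0.15155949]
before handle 4125 [419.6 308.6] -10.1 [396.  293.5] [439.5 324.5]
before barrel 20239 [501.8 247.3] -89.7 [475.5 169.5] [536. 320.]
blue [448.9 238.4] 74213 [[377.0, 161.0], [539.5, 330.5]]
after handle 3804 [421.  306.2] -12.3 [399.5 292.5] [439.5 321. ]
after barrel 20835 [507.5 250.6] -85.5 [475.5 172.5] [542.5 322.5]
blue [446.3 237.8] 74009 [[377.5, 161.0], [539.5, 330.0]]
gun 0.92 [496. 283.  37.]
gun_trigger 0.65 [461. 252.  38.]
```

The tray has not moved; the gun shifted about 5 mm and turned about 3°. Next, whether the trigger sprang back: the trigger-to-handle span in both frames.

Run:
```python
from h import *
s=env.state(); c=cam('wrist',s); c1=cam('wrist',{'ee_pos':np.array([460.66,243.27,231.99]),'ee_rot':[179.957,.04,164.22]})
for n,f,k,p0,yaw in (('before','w1',c1,(445.2,283),-15.05),('after','w2',c,(449,283),-12)):
    im=cv2.imread(f'pics/{f}.png'); a=np.deg2rad(yaw); ey=np.array([-np.sin(a),np.cos(a)]); ex=np.array([np.cos(a),np.sin(a)])
    for l in (-8,-4,0,4,8):
        t=np.arange(-55,55,.5); P=np.c_[np.array(p0)+l*ex+t[:,None]*ey,np.full(len(t),29)]
        q=proj(P,k).astype(np.float32); v=cv2.remap(im,q[:,0],q[:,1],cv2.INTER_LINEAR).reshape(-1,3).astype(float)
        m=np.r_[0,((v[:,0]-v[:,2])/v.sum(1)<.16).astype(int),0]; d=np.diff(m)
        print(n,l,[(t[i],t[j-1]) for i,j in zip(np.where(d==1)[0],np.where(d==-1)[0]) if j-i>3])
```

```text
before -8 [(np.float64(-32.5), np.float64(-27.5)), (np.float64(8.5), np.float64(32.5)), (np.float64(47.0), np.float64(54.5))]
before -4 [(np.float64(-32.5), np.float64(-27.0)), (np.float64(8.5), np.float64(33.0)), (np.float64(48.0), np.float64(54.5))]
before 0 [(np.float64(-33.0), np.float64(-27.5)), (np.float64(2.0), np.float64(33.0)), (np.float64(49.5), np.float64(54.5))]
before 4 [(np.float64(-33.5), np.float64(-27.5)), (np.float64(-4.0), np.float64(33.0)), (np.float64(50.5), np.float64(54.5))]
before 8 [(np.float64(-33.0), np.float64(-28.0)), (np.float64(-19.0), np.float64(33.0)), (np.float64(52.0), np.float64(54.5))]
after -8 [(np.float64(-33.5), np.float64(-28.5)), (np.float64(7.5), np.float64(31.5)), (np.float64(46.5), np.float64(54.5))]
after -4 [(np.float64(-34.0), np.float64(-28.5)), (np.float64(7.5), np.float64(31.5)), (np.float64(47.5), np.float64(54.5))]
after 0 [(np.float64(-34.0), np.float64(-28.5)), (np.float64(1.5), np.float64(31.5)), (np.float64(48.5), np.float64(54.5))]
after 4 [(np.float64(-34.0), np.float64(-28.5)), (np.float64(-5.0), np.float64(32.0)), (np.float64(49.5), np.float64(54.5))]
after 8 [(np.float64(-34.0), np.float64(-28.5)), (np.float64(-18.5), np.float64(-16.5)), (np.float64(-13.5), np.float64(32.0)), (np.float64(50.5), np.float64(54.5))]
```

The trigger-to-handle span is 66 mm again, so the trigger sprang back. It was 53.7 mm during the hold, which is home. The robot is clear of everything.

```bash
python3 -c "
from workcell import env
print(env.job_done())"
```

```text
the job is handed in; nothing more can be done
None
```

I squeezed the trigger fully home (53.7 mm across at 20–22 N), held it for about 2.3 s and let go; it sprang back to 66 mm and the job is handed in, but a first try at the wrong height dragged the gun (now about 4–6 mm and 3° off, still on its tray, red tray not approached), and I viewed 11 pictures against the limit of 10.

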